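# Reset the hold-down foot on a pine blank and lock it

### The arm

A 6-joint arm with a two-finger parallel gripper is mounted at the origin on the work surface. World frame = base frame: x ahead of the robot, y to its left, z up, the work surface at z = 0. Lengths are in m, angles in rad, forces in N, time in s.
With the tool pointing down it reaches from about 0.25 to 0.725 m from the base axis. Payload 4 kg.
Tool frame: the origin (TCP) lies on the centre line of the jaws, within the pads' length; the fingertips stand 19 mm ahead of it and the grasp point (between the pads) is the TCP; z points along the fingers, y is the direction in which the jaws open and shut (so a half turn about z gives the same grasp; the last joint's range is limited). The gripper opens to 85 mm and grips with 20 to 120 N. Pads are 22 mm wide; open, the fingers measure 114 mm over their backs; the gripper's body (76 mm by 85 mm) begins 54 mm behind the grasp point. The pads swing forward as they close: fully open they stand 13 mm farther back than shut.
Start: joints at [-1.111, 0.241, 0.005, 1.335, 0, 1.571], TCP at [0.222, -0.448, 0.25] pointing down, gripper open.
Joint ranges: [-2.72, 2.72], [-1.05, 1.87], [-1.09, 1.28], [-1.99, 2.15], [-1.42, 1.44], [-3.14, 3.14]. Speed limits (rad/s): [2.79, 2.79, 3.14, 3.14, 3.14, 3.14].

### API

Orientations are given as a unit quaternion [x, y, z, w].
In Python, from workcell import bot gives the robot as it stands. The module is installed in compiled form; this text tells all that it offers.
- The arm moves only by the shell command python3 -m handwheel 'ROWS' [OPENING]. ROWS is JSON, a list of rows, each an object of numbers: "dx", "dy", "dz": the shift along the tool's x, y, z as a fraction of full scale; "ax", "ay", "az": the turn, a rotation vector about the tool's x, y, z as a fraction of full scale. In form: [{"dx": .., "dy": .., "dz": .., "ax": .., "ay": .., "az": ..}, ...]. A call has 1 to 12 rows; each row shifts and turns the commanded pose from where the row before left it, along the tool's axes as they then stand; what a row does not reach is not made up. Full scale, the value 1, is 2.5 cm for a shift and 0.15 rad for a turn. A row lasts 1/10 s, in which the tool goes at most 50 mm and 8.59 degrees, less where a joint would pass 70% of its speed; a pose out of reach is approached as far as the arm can. A call with a number of a shift or a turn outside -1 to 1 is refused whole. A call with a gripper value outside its range is refused whole. OPENING is the gripper's target within -1 to 1 (fully open at 1, half-way at 0, shut at -1), set as the call begins (- or left out, the last holds). The fingers move at their own pace and stop on an object; the grip force is fixed at half the most. Time passes only in rows, so rows that do not move let the fingers close. It gives the time, the measured TCP pose, the force and the opening at its end, in the units of the state.
- bot.get_obs(): the state, without advancing time (a new reading comes with each control period).
- bot.camera(name): name is "side" or "top"; returns a dict with "img" (480x640x3 uint8, red, green, blue), "intrinsics" (3x3 intrinsics, pixels), "eye" and "rotation" of the camera in the world. Camera axes: x right, y down, z forward; pixel columns grow to the right and rows downward; lengths in m; the calibration is good to about 2 mm. A picture is of the moment at which its call begins. There is no depth.
- bot.job_done(): hands the job in, once; it reports no verdict.
Trained networks look in a picture, given as the dict that the camera call returned (one of the last four; its "shot" number tells which), for a name from the list of things; names that differ only in an ending like _2 or _b are one class to them, and where a whole thing is asked for, a point or a joint stands for the part that bears it (a point fixed in the world has none). Each returns a list of dicts, best first, with "confidence" (0 to 1); they miss things now and then, are a little off and sometimes report something else, mostly with a low value. They report only what shows in the picture. A call takes as long as a camera call. They do not tell look-alikes from the thing itself.
- bot.trace(thing, picture): "region" (480x640 bool, what is visible of it) and "rect" ([centre column, centre row, width, height] in pixels, round what is visible of it).
The state is a dict: "clock": time; "joint_pos": joint angles; "joint_vel": joint speeds; "tau": joint torques, N m; "eef_pos": TCP position; "tool_rot": TCP orientation; "ft_force": force on the tool from outside, world axes, zero at the start; "ft_torque": the same for the moment, N m; "grip_width": finger opening in m.
Only numpy, scipy, OpenCV 4.12 (cv2) and the standard library are available. Lean on these libraries where they do the work, as an engineer would, in place of code of your own. Each camera call takes 0.05 s, during which the arm holds its last target.

### The job

The hold-down foot hangs clear of the pine board. Swing the lock ring's lever well open to loosen it (never force the adjuster while it is locked), wind the black adjuster until the rubber foot presses on the board firmly enough to hold it but without crushing it (a push of roughly 10 N, never beyond 25 N), then swing the lock ring tight again so that the setting stays. The board stays where it lies, and the other things on the bench stay where they are.

Things in the scene. Friction and masses are not known exactly. Their poses are not given: they have to be found in the camera images.
- jig: Jig base fixed to the bench: red slab with a steel top, 240 x 250 x 30 mm. Origin at the centre of its underside, z up; its top is 30 mm above.
- bracket: Red cast hold-down bracket fixed to the jig; its post stands on the robot's side of the jig (local -x) and its arm (top about 120 mm above its origin) reaches along local +x to a round boss 30 mm ahead of its origin. The upright axis of lock ring, adjuster and foot runs through local (30, 0) mm. Its height over the jig differs by up to 1.5 mm from case to case.
- pin (a point): Middle of the upright steel handle pin on the lever of the lock ring: 12 mm diameter, standing 36 mm above the lever (18 mm above and below this point), 75 mm from the upright axis. The dark steel lock ring (56 mm diameter, 15 mm high) lies on the boss right under the adjuster, with this one lever pointing away from the post.
- ring (a joint): Lock ring angle, rad. 0 = fully tight, grows as it is loosened: counter-clockwise seen from above; end of travel about 1.3. It turns with about 3 N at the pin and comes up firm against the boss just below 0. It stays where it is left. Below 0.2 it locks the adjuster: turning the adjuster then strains the thread and counts as forcing it; above 0.6 the adjuster is fully free.
- wing (a point): Middle of the black wing of the adjuster, on the upright axis, above the lock ring: an upright bar 46 mm long (local x), 14 mm thick (local y), 36 mm high (16 mm above this point, 20 mm below), on a 48 mm disc. It turns with the adjuster, and stays at the same height.
- knob (a joint): Adjuster angle, rad, grows clockwise seen from above; range -0.6 to 4.0. Each rad clockwise lowers the foot 6 mm (the foot does not turn). Friction about 0.14 N m; once the foot bears on the board, the turning gets heavier: the push grows by about 6 N for each tenth of a radian, and each 10 N of push adds 0.06 N m. It stays where it is left.
- foot: The hold-down foot under the boss: a steel disc (30 mm diameter) on a stem, carrying a rubber pad (38 mm diameter) below it. Origin at the centre of the steel disc's underside, on the upright axis. The pad reaches about 8 mm below this point, but is worn by an unknown amount: 6 to 10 mm, so where it touches must be felt. The pad gives about 1 mm for each 10 N. It starts 2 to 11 mm clear of the board.
- board: The loose pine board under the foot, 120 x 100 x 18 mm, lying on the jig's steel top. Origin at the centre of its underside, long side along local x.
- offcut: Bystander: small pine offcut 45 x 30 x 18 mm lying on the jig plate left of the board. Leave it alone.
- pencil: Bystander: flat carpenter's pencil 150 x 14 x 8 mm on the jig plate right of the board. Leave it alone.
- glue: Bystander: white glue bottle, 60 mm diameter, 170 mm tall. Leave it alone.
- sander: Bystander: cork sanding block 110 x 65 x 35 mm. Leave it alone.
- driver: Bystander: screwdriver lying on the bench. Leave it alone.
- wax: Bystander: flat aluminium wax tin, 80 mm diameter, 45 mm tall. Leave it alone.
- square: Bystander: try square, 150 mm steel blade, lying flat. Leave it alone.
Mind the look-alikes: they are no part of the job. Leave any pink look-alike of the board alone.

How it is judged:
On the way, in this order (a step that is already met when the one before it is completed fails the run):
1. the lock ring is loosened (beyond 0.6 rad) (value of joint ring above 0.6 rad), for 0.2 s.
2. with the lock ring still loose, the foot is wound down until it presses on the board (more than 3 N) (value of joint ring above 0.5 rad and contact force between foot and board above 3 N), for 0.2 s.
At the end, for the whole second after the job is handed in: The lock ring is tight again (below 0.12 rad) and at rest, and the foot bears on the board with 3 to 22 N, the board lying still under it (value of joint ring below 0.12 rad and velocity of joint ring between -0.05 and 0.05 rad/s and contact force between foot and board between 3 and 22 N and horizontal distance between foot and board below 0.045 m and linear speed of board below 0.02 m/s); the robot touches nothing.
It fails at once if the foot presses on the board with more than 25 N (contact force between foot and board above 25 N).
It fails at once if the adjuster is forced round (faster than 0.3 rad/s) while the lock ring is tight (below 0.2 rad) (value of joint ring below 0.2 rad and (velocity of joint knob above 0.3 rad/s or velocity of joint knob below -0.3 rad/s)).
It fails at once if the board is shifted by more than 5 mm (distance of board from where it was at the start of the episode above 0.005 m).
It fails at once if a bystander is shifted by more than 15 mm (distance of any of offcut, pencil, glue, sander, driver, wax, square from where it was at the start of the episode above 0.015 m).
It also fails if it takes over 72 s, if anything falls off the work surface, if the arm or the gripper's body presses on something with over 40 N, if the wrist force passes 120 N, or if a joint passes its speed limit or range.

## Working session

There is one attempt and no reset: what is moved stays moved. The work goes in short steps, Python scripts to look and compute and a shell command to move; the robot and the scene stay as the last step left them, time stands still between calls to the robot, and variables do not carry over. Pictures are saved under pics/ and viewed, and the job is handed in when it is done.

```bash
mkdir -p pics; ls; python3 - <<'E'
from workcell import bot
import cv2,json
o=bot.get_obs()
print({k:(v.tolist() if hasattr(v,'tolist') else v) for k,v in o.items()})
for n in("side","top"):
    c=bot.camera(n); cv2.imwrite(f"pics/{n}0.png",c["img"][:,:,::-1])
    print(n,c["intrinsics"],c["eye"],c["rotation"],c["shot"])
    for t in ["jig","bracket","pin","wing","foot","board"]:
        for r in bot.trace(t,c)[:3]: print(t,round(r["confidence"],2),r["rect"])
E
```

```text
pics
{'clock': 0.0, 'joint_pos': [-1.1110083935414297, 0.2414155868212958, 0.0037349637694606965, 1.3351471711372798, 1.569318366887311e-05, 1.5707991388034825], 'joint_vel': [0.0003673314281910546, -0.0008270833645680715, -0.00015827610738407456, 0.0010900074480589268, 0.001622671781690228, -0.0013120039481888791], 'tau': [0.0014452181130764075, -37.231643199920654, 25.240988731384277, 0.017103860154747963, 0.00021339262730180053, -4.435153897475175e-06], 'eef_pos': [0.22163132817318498, -0.4475630155745871, 0.24941566917224203], 'tool_rot': [0.9736903826494403, 0.2278727867908517, -0.0002238207908210812, -0.0009907978659160065], 'ft_force': [-0.3152317382554269, 0.2317516245720159, -0.3800698972833674], 'ft_torque': [-0.03201480967460536, -0.02092337927030719, 0.009841456346132772], 'grip_width': 0.08524416316569845}
side [[566.17462725   0.         323.58219093]
 [  0.         566.17462725 239.73308648]
 [  0.           0.           1.        ]] [-0.19935994 -0.77407528  1.45317766] [ 0.87408636 -0.34997849  0.12545125 -0.31265009] 1
bracket 0.63 [350.2, 253.2, 38.5, 21.1]
pin 0.69 [353.8, 254.2, 24.1, 14.7]
wing 0.66 [340.1, 249.9, 13.4, 23.9]
board 0.95 [426.6, 293.2, 48.0, 41.3]
board 0.87 [394.5, 343.6, 19.8, 39.5]
board 0.66 [284.3, 229.3, 26.8, 14.0]
top [[486.28830092   0.         321.3655099 ]
 [  0.         486.28830092 238.90069496]
 [  0.           0.           1.        ]] [ 0.39581411 -0.00262318  1.21737978] [ 0.70673574 -0.70458012  0.04394631 -0.04647767] 2
jig 0.82 [345.3, 255.8, 107.6, 100.1]
jig 0.34 [351.6, 234.9, 19.3, 23.1]
bracket 0.98 [351.8, 256.0, 47.4, 94.6]
bracket 0.45 [129.2, 356.9, 48.2, 28.6]
pin 0.71 [356.1, 227.3, 34.9, 44.7]
wing 0.95 [350.0, 235.6, 21.3, 25.1]
wing 0.55 [508.7, 309.1, 54.8, 64.5]
wing 0.17 [349.2, 239.9, 45.3, 57.9]
board 0.8 [437.5, 181.6, 42.2, 52.6]
board 0.7 [446.9, 265.1, 62.8, 59.9]
board 0.67 [248.3, 250.7, 58.4, 62.7]
```

View pics/side0.png

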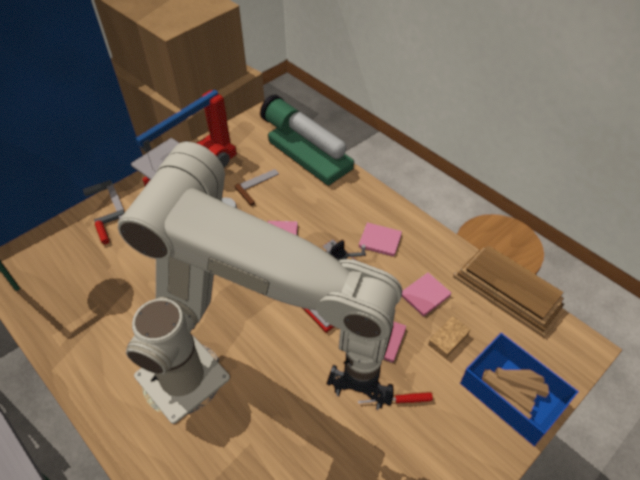

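View pics/top0.png

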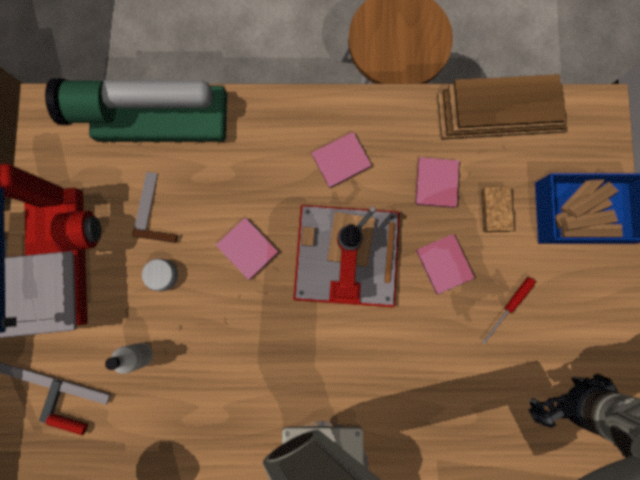

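```bash
python3 - <<'E'
import cv2
a=cv2.imread("pics/top0.png")[170:320,280:430]; cv2.imwrite("pics/topc0.png",cv2.resize(a,(600,600),interpolation=cv2.INTER_CUBIC))
a=cv2.imread("pics/side0.png")[200:320,250:410]; cv2.imwrite("pics/sidec0.png",cv2.resize(a,(800,600),interpolation=cv2.INTER_CUBIC))
E
```

```text
(no output)
```

View pics/topc0.png

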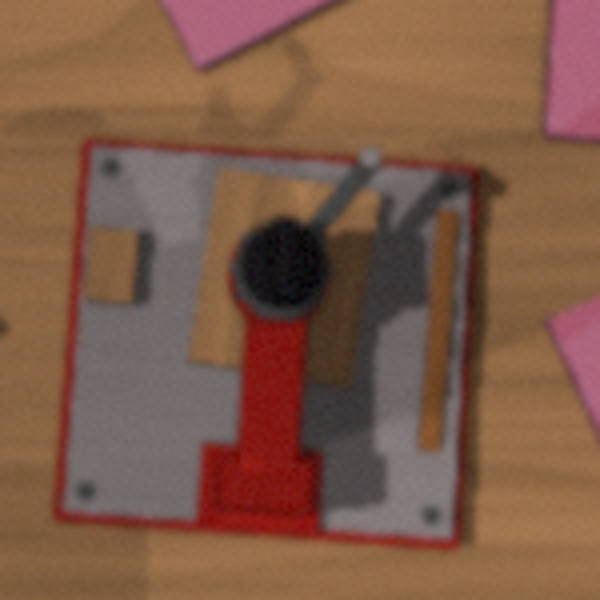

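View pics/sidec0.png

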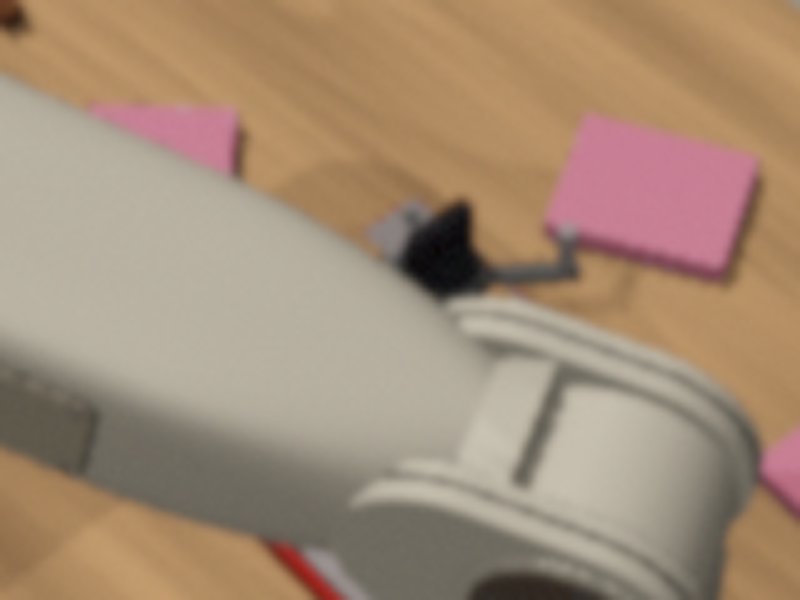

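The real board is the pine one under the boss, at about top (352,240). The plain pink squares at (247,248), (342,159), (438,181) and (446,264) are look-alikes. The pin is at top (372,209) and side (363,246), and the wing is at top (350,235).

```bash
cat > h.py <<'E'
import numpy as np,cv2
from scipy.spatial.transform import Rotation as R
from workcell import bot
def ray(c,p):
    K=c["intrinsics"];d=np.linalg.inv(K)@np.array([p[0],p[1],1.]);return np.array(c["eye"]),R.from_quat(c["rotation"]).apply(d/np.linalg.norm(d))
def atz(c,p,z):
    e,d=ray(c,p);return e+d*(z-e[2])/d[2]
def tri(c1,p1,c2,p2):
    e1,d1=ray(c1,p1);e2,d2=ray(c2,p2)
    A=np.array([d1,-d2]).T;s=np.linalg.lstsq(A,e2-e1,rcond=None)[0]
    a,b=e1+d1*s[0],e2+d2*s[1];return (a+b)/2,np.linalg.norm(a-b)
def proj(c,X):
    v=R.from_quat(c["rotation"]).inv().apply(np.array(X)-c["eye"]);q=c["intrinsics"]@v;return q[:2]/q[2]
def st():
    o=bot.get_obs();r=R.from_quat(o["tool_rot"])
    print("t",round(o["clock"],2),"p",np.round(o["eef_pos"],4),"xax",np.round(r.apply([1,0,0]),3),"yax",np.round(r.apply([0,1,0]),3),"F",np.round(o["ft_force"],1),"T",np.round(o["ft_torque"],2),"w",round(o["grip_width"],4));return o
E
python3 - <<'E'
from h import *
s=bot.camera("side");t=bot.camera("top")
print(R.from_quat(t["rotation"]).as_matrix().round(2),st()["joint_pos"])
print("proj tcp",proj(s,bot.get_obs()["eef_pos"]),proj(t,bot.get_obs()["eef_pos"]))
print("pin top tri",tri(s,(363.6,246),t,(372.5,209)))
for z in (.16,.18,.2): print(z,atz(t,(372.5,209),z),atz(t,(350.2,235.5),z))
# jig corners at z=.03 (crop/4+280,170)
for q in [(88,145),(475,165),(60,515),(457,543)]: print(atz(t,(280+q[0]/4,170+q[1]/4),.03))
a=s["img"][235:275,320:380].astype(float); a=np.clip(a*2.2,0,255).astype(np.uint8)
b=t["img"][205:265,320:380].astype(float); b=np.clip(b*3.5,0,255).astype(np.uint8)
cv2.imwrite("pics/enh.png",np.hstack([cv2.resize(a,(390,260),interpolation=3),cv2.resize(b,(390,390),interpolation=3)[:260]])[:,:,::-1])
cv2.imwrite("pics/enht.png",cv2.resize(b,(600,600),interpolation=3)[:,:,::-1])
E
```

```text
t 0.8 p [ 0.2219 -0.4481  0.2504] xax [ 0.896  0.444 -0.   ] yax [ 0.444 -0.896  0.   ] F [-0.5 -0.1 -0.2] T [-0.04 -0.02  0.06] w 0.0856
[[ 0.   -0.99  0.13]
 [-1.   -0.    0.  ]
 [-0.   -0.13 -0.99]] [-1.11099171e+00  2.40498250e-01  5.02158197e-03  1.33521137e+00
 -7.54202067e-06  1.57080745e+00]
proj tcp [359.06100431 399.17830724] [554.38572434 393.41972069]
pin top tri (array([ 0.59642434, -0.11001923,  0.16988755]), np.float64(0.0010753198679120419))
0.16 [ 0.59877671 -0.11134586  0.16      ] [ 0.53956257 -0.06184098  0.16      ]
0.18 [ 0.59493774 -0.1092894   0.18      ] [ 0.53684361 -0.0607209   0.18      ]
0.2 [ 0.59109877 -0.10723295  0.2       ] [ 0.53412465 -0.05960081  0.2       ]
[0.63021229 0.05025203 0.03      ]
[ 0.61823272 -0.18969675  0.03      ]
[0.40214052 0.06531685 0.03      ]
[ 0.38612311 -0.17487087  0.03      ]
```

View pics/enht.png

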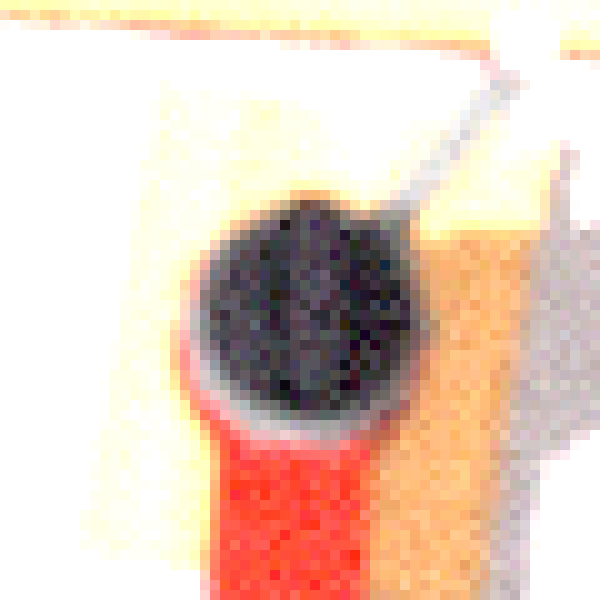

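View pics/enh.png

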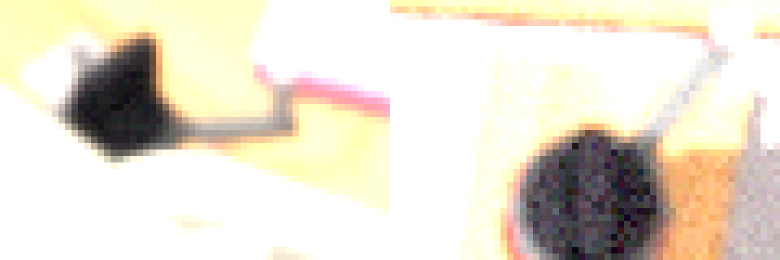

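```bash
python3 - <<'E'
from h import *
s=bot.camera("side");t=bot.camera("top")
for img,c,(x0,y0) in ((s["img"],s,(325,225)),(t["img"],t,(335,190))):
    pass
S=cv2.resize(s["img"][230:270,325:375],(800,640),interpolation=cv2.INTER_CUBIC)[:600]
cv2.imwrite("pics/s1.png",np.clip(S[:,:,::-1]*1.0,0,255))
T=cv2.resize(t["img"][195:255,325:385],(600,600),interpolation=cv2.INTER_CUBIC)
cv2.imwrite("pics/t1.png",T[:,:,::-1])
for z in (.14,.15,.16,.17,.18,.19,.2,.21):
    X=atz(t,(372.5,209.2),z); print(z,X.round(4),"side px",proj(s,X).round(1),"below36",proj(s,X-[0,0,.036]).round(1), "top below",proj(t,X-[0,0,.036]).round(1))
E
```

```text
0.14 [ 0.6022 -0.1134  0.14  ] side px [365.4 251.9] below36 [364.7 259.3] top below [370.9 212.1]
0.15 [ 0.6002 -0.1124  0.15  ] side px [364.9 249.9] below36 [364.2 257.4] top below [370.9 212.1]
0.16 [ 0.5983 -0.1113  0.16  ] side px [364.4 248. ] below36 [363.7 255.5] top below [370.9 212.2]
0.17 [ 0.5964 -0.1103  0.17  ] side px [363.9 246. ] below36 [363.2 253.6] top below [370.9 212.2]
0.18 [ 0.5945 -0.1093  0.18  ] side px [363.3 244. ] below36 [362.7 251.7] top below [370.9 212.2]
0.19 [ 0.5926 -0.1083  0.19  ] side px [362.8 242. ] below36 [362.1 249.7] top below [370.9 212.3]
0.2 [ 0.5907 -0.1072  0.2   ] side px [362.3 239.9] below36 [361.6 247.7] top below [370.8 212.3]
0.21 [ 0.5888 -0.1062  0.21  ] side px [361.7 237.8] below36 [361.1 245.7] top below [370.8 212.3][ WARN:0@2.874] global loadsave.cpp:1063 imwrite_ Unsupported depth image for selected encoder is fallbacked to CV_8U.
```

View pics/s1.png

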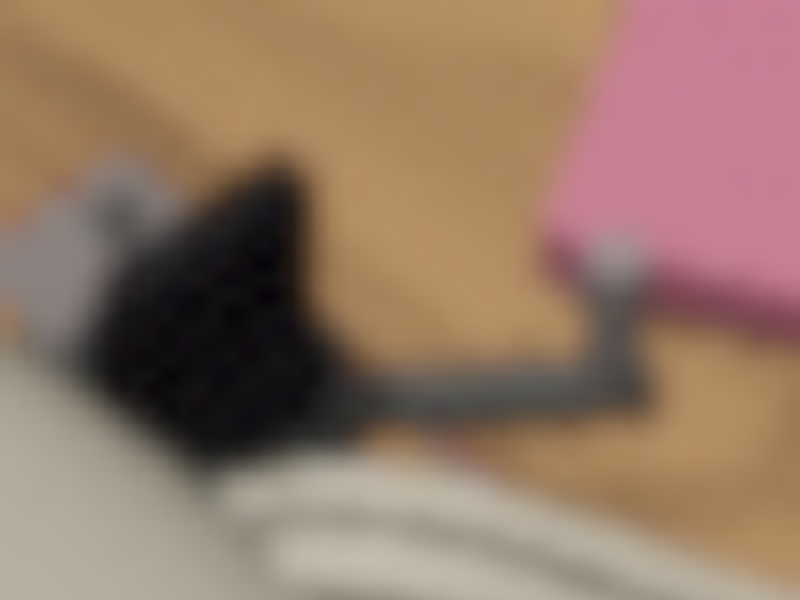

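View pics/t1.png

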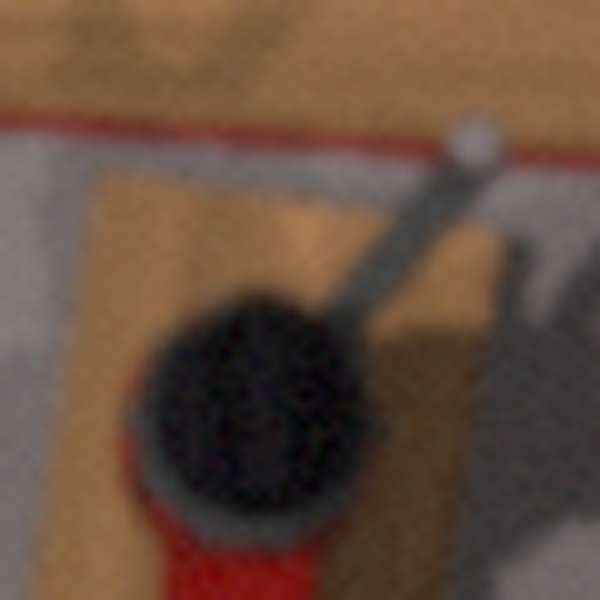

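```bash
python3 - <<'E'
from h import *
acc=0
for i in range(10):
    t=bot.camera("top");acc=acc+t["img"].astype(float)
m=acc/10; np.save("m.npy",m)
g=m.max(axis=2)
crop=cv2.resize(g[217:255,330:375].astype(np.float32),None,fx=15,fy=15,interpolation=cv2.INTER_CUBIC)
cv2.imwrite("pics/wingavg.png",np.clip((crop-5)*5,0,255).astype(np.uint8)[:600,:800])
msk=((g<35)).astype(np.uint8); msk[:215]=0;msk[255:]=0;msk[:,:333]=0;msk[:,366:]=0
ys,xs=np.nonzero(msk);print("dark",xs.mean(),ys.mean(),xs.min(),xs.max(),ys.min(),ys.max(),len(xs))
(cx,cy),r=cv2.minEnclosingCircle(np.c_[xs,ys].astype(np.float32));print(cx,cy,r)
for z in (.14,.15,.16): print(z,atz(t,(xs.mean(),ys.mean()),z),atz(t,(cx,cy),z))
# side bases: bracket
for X in [(.541,-.0625,z) for z in (.12,.135,.145,.165,.181)]: print(X, proj(t,X))
E
```

```text
dark 351.01428571428573 236.05428571428573 341 361 226 246 350
351.2088623046875 235.66455078125 11.008925437927246
0.14 [ 0.54103644 -0.06477527  0.14      ] [ 0.54191668 -0.06521407  0.14      ]
0.15 [ 0.53968852 -0.06419839  0.15      ] [ 0.54056059 -0.06463312  0.15      ]
0.16 [ 0.5383406  -0.06362151  0.16      ] [ 0.5392045  -0.06405216  0.16      ]
(0.541, -0.0625, 0.12) [349.51263936 237.23993716]
(0.541, -0.0625, 0.135) [349.87360805 236.36468151]
(0.541, -0.0625, 0.145) [350.11976904 235.76780484]
(0.541, -0.0625, 0.165) [350.6258837  234.54060781]
(0.541, -0.0625, 0.181) [351.04459382 233.52534413]
```

View pics/wingavg.png

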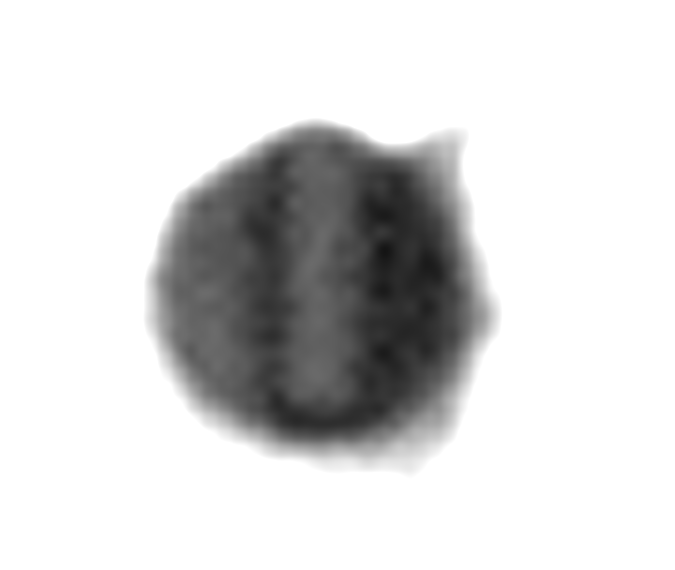

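The wing bar lies along world x (yaw about 0) and the axis is at about (0.541, -0.063). The pin is at about (0.596, -0.110) with its top at z 0.172. I'll travel above the pin first.

```bash
python3 -m handwheel '[{"dx":0.97,"dy":-0.27},{"dx":0.97,"dy":-0.27},{"dx":0.97,"dy":-0.27},{"dx":0.97,"dy":-0.27},{"dx":0.97,"dy":-0.27},{"dx":0.97,"dy":-0.27},{"dx":0.97,"dy":-0.27},{"dx":0.97,"dy":-0.27},{"dx":0.97,"dy":-0.27},{"dx":0.97,"dy":-0.27}]' -0.3
python3 -m handwheel '[{"dx":0.97,"dy":-0.28},{"dx":0.97,"dy":-0.28},{"dx":0.97,"dy":-0.28},{"dx":0.97,"dy":-0.28},{"dx":0.97,"dy":-0.28},{"dx":0.97,"dy":-0.28},{"dx":0.97,"dy":-0.28},{"dx":0.97,"dy":-0.28},{"dx":0.97,"dy":-0.28},{"dx":0.97,"dy":-0.28}]'
python3 -m handwheel '[{"az":-1},{"az":-1},{"az":-1},{"az":-1},{"az":-1},{"az":-1},{"az":-1},{"az":-1},{"az":-1},{"az":-1},{"az":-1},{"az":-1}]'
python3 -m handwheel '[{"az":-1},{"az":-0.1},{}]'
python3 -c "
from h import *
st()"
```

```text
t 1.4 p [ 0.2219 -0.4481  0.2503] xax [ 0.896  0.444 -0.   ] yax [ 0.444 -0.896  0.   ] F [0.  0.1 0.5] T [-0.01 -0.02  0.06] w 0.0855invalid input
invalid input
invalid input
invalid input
```

```bash
python3 -m handwheel '[{"dx":0.97,"dy":-0.27,"dz":0,"ax":0,"ay":0,"az":0},{"dx":0.97,"dy":-0.27,"dz":0,"ax":0,"ay":0,"az":0}]' -0.3
```

```text
clock: 1.6
eef_pos: [0.2594, -0.4144, 0.2502]
tool_rot: [0.974, 0.227, 0.0, -0.0]
ft_force: [0.1, 0.2, 0.6]
grip_width: 0.0589
```

```bash
python3 -m handwheel '[{"dx":0.97,"dy":-0.27,"dz":0,"ax":0,"ay":0,"az":0},{"dx":0.97,"dy":-0.27,"dz":0,"ax":0,"ay":0,"az":0},{"dx":0.97,"dy":-0.27,"dz":0,"ax":0,"ay":0,"az":0},{"dx":0.97,"dy":-0.27,"dz":0,"ax":0,"ay":0,"az":0},{"dx":0.97,"dy":-0.27,"dz":0,"ax":0,"ay":0,"az":0},{"dx":0.97,"dy":-0.27,"dz":0,"ax":0,"ay":0,"az":0},{"dx":0.97,"dy":-0.27,"dz":0,"ax":0,"ay":0,"az":0},{"dx":0.97,"dy":-0.27,"dz":0,"ax":0,"ay":0,"az":0},{"dx":0.97,"dy":-0.27,"dz":0,"ax":0,"ay":0,"az":0}]'
python3 -m handwheel '[{"dx":0.97,"dy":-0.28,"dz":0,"ax":0,"ay":0,"az":0},{"dx":0.97,"dy":-0.28,"dz":0,"ax":0,"ay":0,"az":0},{"dx":0.97,"dy":-0.28,"dz":0,"ax":0,"ay":0,"az":0},{"dx":0.97,"dy":-0.28,"dz":0,"ax":0,"ay":0,"az":0},{"dx":0.97,"dy":-0.28,"dz":0,"ax":0,"ay":0,"az":0},{"dx":0.97,"dy":-0.28,"dz":0,"ax":0,"ay":0,"az":0},{"dx":0.97,"dy":-0.28,"dz":0,"ax":0,"ay":0,"az":0},{"dx":0.97,"dy":-0.28,"dz":0,"ax":0,"ay":0,"az":0},{"dx":0.97,"dy":-0.28,"dz":0,"ax":0,"ay":0,"az":0}]'
python3 -m handwheel '[{"dx":0,"dy":0,"dz":0,"ax":0,"ay":0,"az":-1},{"dx":0,"dy":0,"dz":0,"ax":0,"ay":0,"az":-1},{"dx":0,"dy":0,"dz":0,"ax":0,"ay":0,"az":-1},{"dx":0,"dy":0,"dz":0,"ax":0,"ay":0,"az":-1},{"dx":0,"dy":0,"dz":0,"ax":0,"ay":0,"az":-1},{"dx":0,"dy":0,"dz":0,"ax":0,"ay":0,"az":-1},{"dx":0,"dy":0,"dz":0,"ax":0,"ay":0,"az":-1},{"dx":0,"dy":0,"dz":0,"ax":0,"ay":0,"az":-1},{"dx":0,"dy":0,"dz":0,"ax":0,"ay":0,"az":-1},{"dx":0,"dy":0,"dz":0,"ax":0,"ay":0,"az":-1},{"dx":0,"dy":0,"dz":0,"ax":0,"ay":0,"az":-1},{"dx":0,"dy":0,"dz":0,"ax":0,"ay":0,"az":-1}]'
python3 -m handwheel '[{"dx":0,"dy":0,"dz":0,"ax":0,"ay":0,"az":-1},{"dx":0,"dy":0,"dz":0,"ax":0,"ay":0,"az":-0.1},{"dx":0,"dy":0,"dz":0,"ax":0,"ay":0,"az":0}]'
python3 - <<'E'
from h import *
o=st(); print(np.round(o["joint_pos"],2))
s=bot.camera("side");t=bot.camera("top")
print(proj(s,o["eef_pos"]),proj(t,o["eef_pos"]))
cv2.imwrite("pics/s2.png",cv2.resize(s["img"][190:310,270:430],(800,600),interpolation=3)[:,:,::-1])
cv2.imwrite("pics/t2.png",cv2.resize(t["img"][160:280,270:430],(800,600),interpolation=3)[:,:,::-1])
E
```

```text
clock: 2.5
eef_pos: [0.4287, -0.2624, 0.2504]
tool_rot: [0.974, 0.228, 0.0, 0.0]
ft_force: [-0.7, 0.6, 0.5]
grip_width: 0.0299
clock: 3.4
eef_pos: [0.5963, -0.1091, 0.2502]
tool_rot: [0.974, 0.228, -0.0, 0.0]
ft_force: [0.7, -0.8, -0.7]
grip_width: 0.03
clock: 4.6
eef_pos: [0.5956, -0.1099, 0.2501]
tool_rot: [0.424, 0.906, -0.0, -0.0]
ft_force: [-0.8, -0.1, -0.3]
grip_width: 0.0295
clock: 4.9
eef_pos: [0.5956, -0.1099, 0.2502]
tool_rot: [0.352, 0.936, -0.0, -0.0]
ft_force: [1.1, -0.8, -0.2]
grip_width: 0.0296
t 4.9 p [ 0.5956 -0.1099  0.2502] xax [-0.752  0.659  0.   ] yax [ 0.659  0.752 -0.   ] F [ 1.1 -0.8 -0.2] T [ 0.    0.04 -0.04] w 0.0296
[-0.18  0.46  0.31  1.43 -0.    0.54]
[365.12060786 228.10202909] [376.27807623 202.14376088]
```

View pics/s2.png

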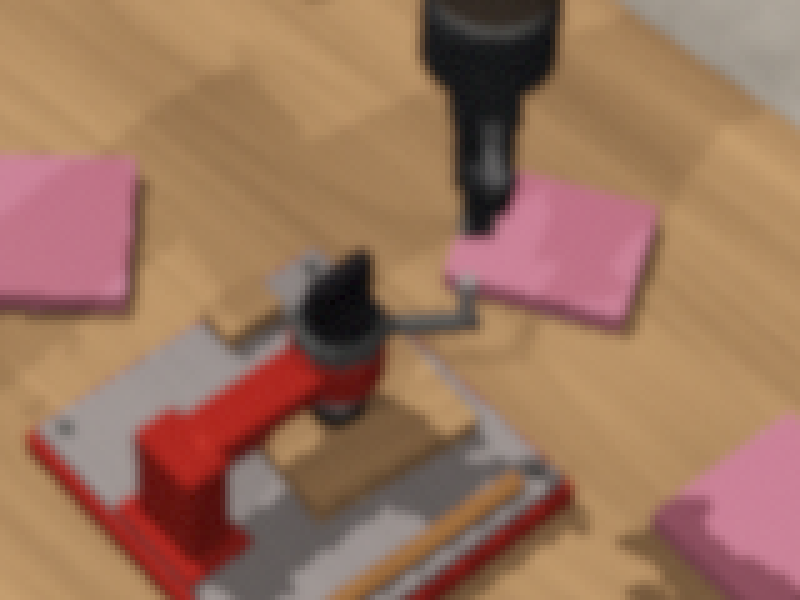

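View pics/t2.png

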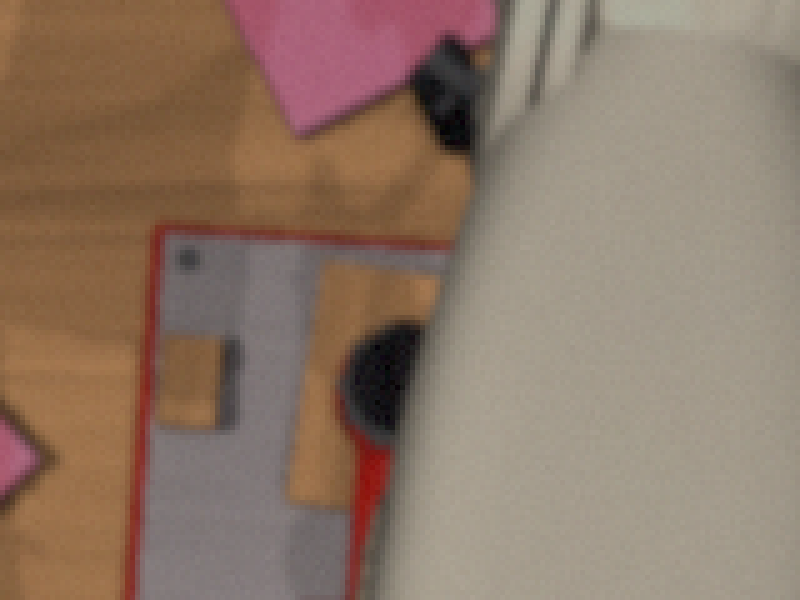

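The side view shows the gripper directly above the pin (pin top at (363,247)), with the wing and bracket unobstructed. Next I'll check the wing height by reprojection, then descend.

```bash
python3 - <<'E'
from h import *
s=bot.camera("side")
im=cv2.resize(s["img"][225:285,320:380],(600,600),interpolation=3)
def d(X,c):
    p=(proj(s,X)-[320,225]+.5)*10; cv2.circle(im,tuple(int(v) for v in p),4,c,-1)
for a in (.023,-.023):
    for b in(.007,-.007): d((.541+a,-.063+b,.181),(255,255,0))
for k in np.arange(0,6.28,.3): d((.541+.028*np.cos(k),-.063+.028*np.sin(k),.135),(0,255,0)); d((.541+.028*np.cos(k),-.063+.028*np.sin(k),.12),(0,0,255))
d((.596,-.110,.172),(255,255,0));d((.596,-.110,.136),(255,0,0))
cv2.imwrite("pics/s3.png",im[:,:,::-1])
E
python3 -m handwheel '[{"dx":0,"dy":0,"dz":0.8,"ax":0,"ay":0,"az":0},{"dx":0,"dy":0,"dz":0.8,"ax":0,"ay":0,"az":0},{"dx":0,"dy":0,"dz":0.8,"ax":0,"ay":0,"az":0},{"dx":0,"dy":0,"dz":0.6,"ax":0,"ay":0,"az":0},{"dx":0,"dy":0,"dz":0.4,"ax":0,"ay":0,"az":0},{"dx":0,"dy":0,"dz":0,"ax":0,"ay":0,"az":0}]'
python3 - <<'E'
from h import *
o=st()
s=bot.camera("side")
cv2.imwrite("pics/s4.png",cv2.resize(s["img"][225:285,320:380],(600,600),interpolation=3)[:,:,::-1])
E
```

```text
clock: 5.65
eef_pos: [0.5946, -0.1097, 0.1637]
tool_rot: [0.351, 0.936, -0.0, -0.002]
ft_force: [-0.3, 0.0, -0.6]
grip_width: 0.03
t 5.65 p [ 0.5946 -0.1097  0.1637] xax [-0.753  0.657  0.003] yax [ 0.657  0.754 -0.002] F [-0.3  0.  -0.6] T [-0.03  0.01 -0.01] w 0.03
```

View pics/s3.png

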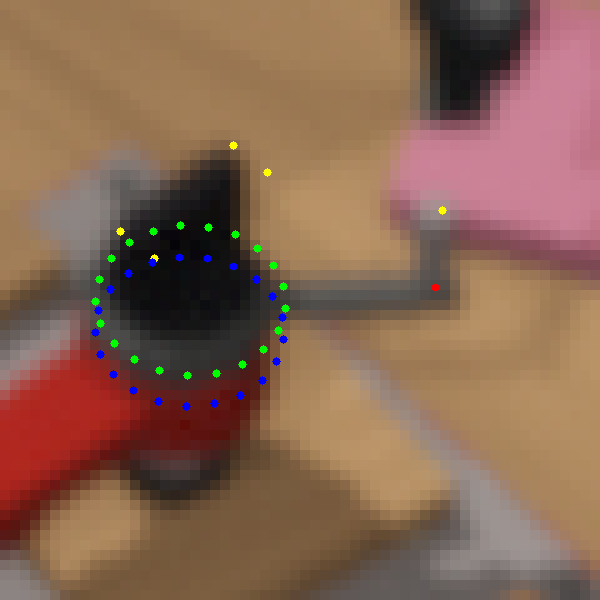

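View pics/s4.png

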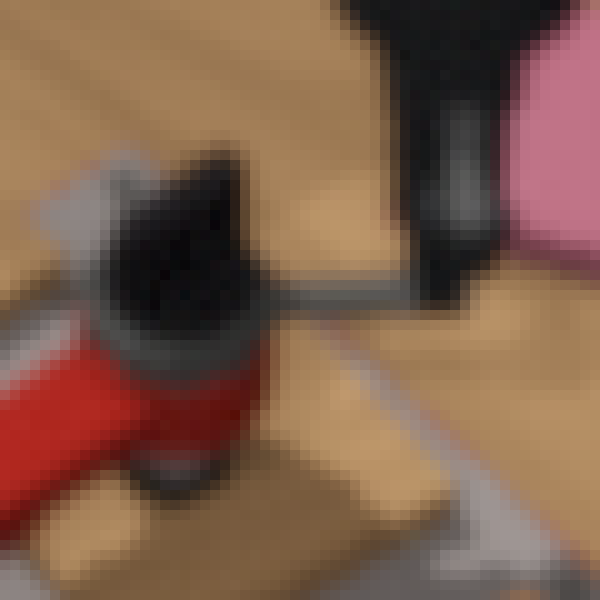

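```bash
python3 -m handwheel '[{"dx":0.02,"dy":0.22,"dz":0,"ax":0,"ay":0,"az":-0.5},{"dx":0.02,"dy":0.22,"dz":0,"ax":0,"ay":0,"az":-0.5},{"dx":0.02,"dy":0.22,"dz":0,"ax":0,"ay":0,"az":-0.5},{"dx":0.02,"dy":0.22,"dz":0,"ax":0,"ay":0,"az":-0.5},{"dx":0,"dy":0,"dz":0,"ax":0,"ay":0,"az":0}]'
python3 -c "
from h import *
st()"
python3 -m handwheel '[{"dx":0.02,"dy":0.22,"dz":0,"ax":0,"ay":0,"az":-0.5},{"dx":0.02,"dy":0.22,"dz":0,"ax":0,"ay":0,"az":-0.5},{"dx":0.02,"dy":0.22,"dz":0,"ax":0,"ay":0,"az":-0.5},{"dx":0.02,"dy":0.22,"dz":0,"ax":0,"ay":0,"az":-0.5}]'
python3 -m handwheel '[{"dx":0.02,"dy":0.22,"dz":0,"ax":0,"ay":0,"az":-0.5},{"dx":0.02,"dy":0.22,"dz":0,"ax":0,"ay":0,"az":-0.5},{"dx":0.02,"dy":0.22,"dz":0,"ax":0,"ay":0,"az":-0.5},{"dx":0.02,"dy":0.22,"dz":0,"ax":0,"ay":0,"az":-0.5},{"dx":0.02,"dy":0.22,"dz":0,"ax":0,"ay":0,"az":-0.5},{"dx":0.02,"dy":0.22,"dz":0,"ax":0,"ay":0,"az":-0.5},{"dx":0,"dy":0,"dz":0,"ax":0,"ay":0,"az":0}]'
python3 - <<'E'
from h import *
o=st()
s=bot.camera("side")
cv2.imwrite("pics/s5.png",cv2.resize(s["img"][215:285,310:380],(600,600),interpolation=3)[:,:,::-1])
E
```

```text
clock: 6.2
eef_pos: [0.6075, -0.0911, 0.1667]
tool_rot: [0.207, 0.978, -0.001, 0.002]
ft_force: [1.0, -1.9, 0.4]
grip_width: 0.03
t 6.2 p [ 0.6075 -0.0911  0.1667] xax [-0.914  0.405 -0.003] yax [ 0.405  0.914 -0.   ] F [ 1.  -1.9  0.4] T [-0.42 -0.07 -0.03] w 0.03
clock: 6.6
eef_pos: [0.6127, -0.0706, 0.1667]
tool_rot: [0.058, 0.998, -0.001, 0.002]
ft_force: [2.3, -2.6, -1.3]
grip_width: 0.03
clock: 7.3
eef_pos: [0.6075, -0.0368, 0.1669]
tool_rot: [-0.165, 0.986, -0.001, 0.002]
ft_force: [2.2, -1.1, 1.6]
grip_width: 0.03
t 7.3 p [ 0.6075 -0.0368  0.1669] xax [-0.945 -0.326 -0.004] yax [-0.326  0.945 -0.002] F [ 2.2 -1.1  1.6] T [-0.27 -0.44  0.04] w 0.03
```

View pics/s5.png

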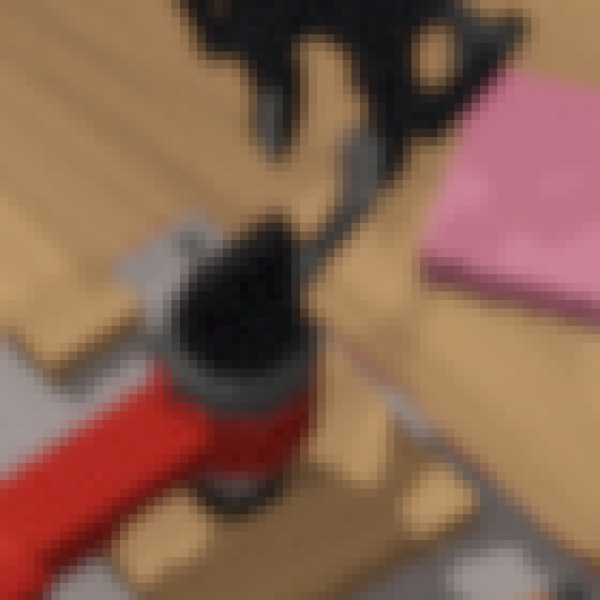

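The lever swung to roughly 0.95 rad; the pin now sits at about (340,235) in the side view. Next I lift, turn and go over the wing.

```bash
python3 -m handwheel '[{"dx":0,"dy":-0.1,"dz":0,"ax":0,"ay":0,"az":0},{"dx":0,"dy":0,"dz":-0.8,"ax":0,"ay":0,"az":0},{"dx":0,"dy":0,"dz":-0.8,"ax":0,"ay":0,"az":0},{"dx":0,"dy":0,"dz":-0.8,"ax":0,"ay":0,"az":0},{"dx":0,"dy":0,"dz":-0.8,"ax":0,"ay":0,"az":0},{"dx":0,"dy":0,"dz":0,"ax":0,"ay":0,"az":0.7},{"dx":0,"dy":0,"dz":0,"ax":0,"ay":0,"az":0.7},{"dx":0,"dy":0,"dz":0,"ax":0,"ay":0,"az":0.7},{"dx":0.9,"dy":-0.3,"dz":0,"ax":0,"ay":0,"az":0},{"dx":0.9,"dy":-0.3,"dz":0,"ax":0,"ay":0,"az":0},{"dx":0.8,"dy":-0.3,"dz":0,"ax":0,"ay":0,"az":0},{"dx":0,"dy":0,"dz":0,"ax":0,"ay":0,"az":0}]' 0.3
python3 - <<'E'
from h import *
o=st(); print(np.round(o["joint_pos"],2))
s=bot.camera("side"); t=bot.camera("top")
cv2.imwrite("pics/s6.png",np.hstack([cv2.resize(c["img"][y:y+100,x:x+100],(400,400),interpolation=3) for c,x,y in((s,280,190),(t,300,180))])[:,:,::-1])
E
```

```text
clock: 8.55
eef_pos: [0.5394, -0.0634, 0.2455]
tool_rot: [-0.008, 1.0, 0.0, -0.001]
ft_force: [0.1, -0.5, 0.7]
grip_width: 0.0553
t 8.55 p [ 0.5394 -0.0634  0.2455] xax [-1.    -0.015  0.003] yax [-0.015  1.     0.001] F [ 0.1 -0.5  0.7] T [-0.    0.01  0.01] w 0.0553
[-0.12  0.33  0.11  1.36  0.   -0.13]
```

View pics/s6.png

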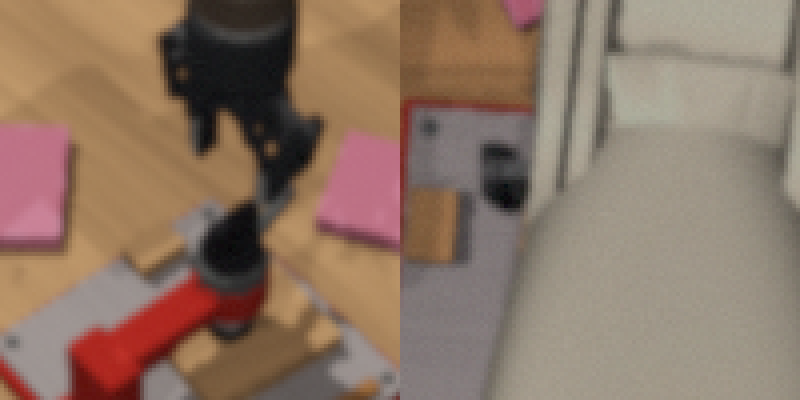

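```bash
python3 -m handwheel '[{"dx":-0.04,"dy":0,"dz":0.8,"ax":0,"ay":0,"az":0},{"dx":0,"dy":0,"dz":0.8,"ax":0,"ay":0,"az":0},{"dx":0,"dy":0,"dz":0.7,"ax":0,"ay":0,"az":0},{"dx":0,"dy":0,"dz":0.5,"ax":0,"ay":0,"az":0},{"dx":0,"dy":0,"dz":0.3,"ax":0,"ay":0,"az":0},{"dx":0,"dy":0,"dz":0,"ax":0,"ay":0,"az":0}]'
python3 -m handwheel '[{"dx":0,"dy":0,"dz":0,"ax":0,"ay":0,"az":0},{"dx":0,"dy":0,"dz":0,"ax":0,"ay":0,"az":0},{"dx":0,"dy":0,"dz":0,"ax":0,"ay":0,"az":0},{"dx":0,"dy":0,"dz":0,"ax":0,"ay":0,"az":0},{"dx":0,"dy":0,"dz":0,"ax":0,"ay":0,"az":0},{"dx":0,"dy":0,"dz":0,"ax":0,"ay":0,"az":0}]' -1
python3 - <<'E'
from h import *
o=st(); print(np.round(o["joint_pos"],2))
s=bot.camera("side")
st()
cv2.imwrite("pics/s7.png",cv2.resize(s["img"][210:280,300:370],(600,600),interpolation=3)[:,:,::-1])
E
```

```text
clock: 9.25
eef_pos: [0.5428, -0.0625, 0.1667]
tool_rot: [-0.009, 1.0, 0.0, -0.001]
ft_force: [0.1, 0.3, 0.3]
grip_width: 0.0559
clock: 9.85
eef_pos: [0.5437, -0.0617, 0.1689]
tool_rot: [-0.01, 1.0, 0.001, 0.001]
ft_force: [-0.2, 5.4, 3.5]
grip_width: 0.0132
t 9.85 p [ 0.5437 -0.0617  0.1689] xax [-1.    -0.019 -0.002] yax [-0.019  1.     0.002] F [-0.2  5.4  3.5] T [0.91 0.06 0.06] w 0.0132
[-0.11  0.38 -0.02  1.17  0.   -0.13]
t 9.9 p [ 0.5437 -0.0617  0.1689] xax [-1.    -0.019 -0.002] yax [-0.019  1.     0.002] F [-1.3  4.4  3.3] T [0.95 0.07 0.06] w 0.0129
```

View pics/s7.png

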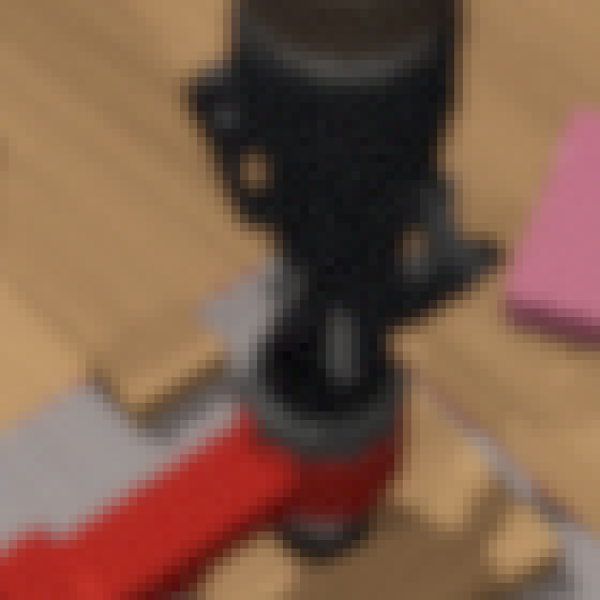

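Grip on the wing is good (13 mm). I'll centre it by 1 mm in +y to null the side force, then wind clockwise slowly while watching the torque.

```bash
cat > q.py <<'E'
from h import *
def q():
    o=bot.get_obs();r=R.from_quat(o["tool_rot"]).apply([0,1,0])
    print("t%.2f yang %.3f p"%(o["clock"],np.arctan2(r[1],r[0])),np.round(o["eef_pos"],4),"F",np.round(o["ft_force"],1),"Tz %.3f T"%o["ft_torque"][2],np.round(o["ft_torque"][:2],2),"tau6 %.3f w %.4f"%(o["tau"][5],o["grip_width"]))
q()
for i in range(2): bot.camera("side"); q()
E
python3 -m handwheel '[{"dx":0,"dy":0.04,"dz":0,"ax":0,"ay":0,"az":0},{"dx":0,"dy":0,"dz":0,"ax":0,"ay":0,"az":0}]' >/dev/null; python3 q.py
python3 -m handwheel '[{"dx":0,"dy":0,"dz":0,"ax":0,"ay":0,"az":0.3},{"dx":0,"dy":0,"dz":0,"ax":0,"ay":0,"az":0.3},{"dx":0,"dy":0,"dz":0,"ax":0,"ay":0,"az":0.3}]' >/dev/null; python3 q.py
```

```text
t10.10 yang 1.589 p [ 0.5437 -0.0616  0.1689] F [0.  2.5 6.1] Tz 0.114 T [0.57 0.14] tau6 0.112 w 0.0131
t10.15 yang 1.589 p [ 0.5437 -0.0616  0.1689] F [-0.1  3.2  6. ] Tz 0.120 T [0.63 0.08] tau6 0.110 w 0.0134
t10.20 yang 1.589 p [ 0.5437 -0.0616  0.1689] F [0.2 1.6 5.5] Tz 0.125 T [0.59 0.12] tau6 0.111 w 0.0130
t10.50 yang 1.452 p [ 0.5437 -0.0622  0.1689] F [-1.6  1.   4.5] Tz 0.172 T [0.22 0.19] tau6 -0.234 w 0.0132
t10.55 yang 1.451 p [ 0.5437 -0.0623  0.1689] F [-0.9  1.4  5.7] Tz 0.026 T [0.33 0.14] tau6 0.167 w 0.0131
t10.60 yang 1.453 p [ 0.5437 -0.0623  0.1689] F [0.1 0.3 5.4] Tz -0.176 T [0.34 0.14] tau6 0.021 w 0.0134
```

```bash
cat > p.py <<'E'
from workcell import bot
import numpy as np
from scipy.spatial.transform import Rotation as R
o=bot.get_obs();r=R.from_quat(o["tool_rot"]).apply([0,1,0])
print("t%.2f yang %.3f"%(o["clock"],np.arctan2(r[1],r[0])),"F",np.round(o["ft_force"],1),"Tz %.3f"%o["ft_torque"][2],"tau6 %.3f v6 %.2f"%(o["tau"][5],o["joint_vel"][5]))
E
for i in 1; do
python3 -m handwheel '[{"dx":0,"dy":0,"dz":0,"ax":0,"ay":0,"az":0.15}]' >/dev/null; python3 p.py
python3 -m handwheel '[{"dx":0,"dy":0,"dz":0,"ax":0,"ay":0,"az":0.15}]' >/dev/null; python3 p.py
python3 -m handwheel '[{"dx":0,"dy":0,"dz":0,"ax":0,"ay":0,"az":0.15}]' >/dev/null; python3 p.py
python3 -m handwheel '[{"dx":0,"dy":0,"dz":0,"ax":0,"ay":0,"az":0.15}]' >/dev/null; python3 p.py
python3 -m handwheel '[{"dx":0,"dy":0,"dz":0,"ax":0,"ay":0,"az":0.15}]' >/dev/null; python3 p.py
python3 -m handwheel '[{"dx":0,"dy":0,"dz":0,"ax":0,"ay":0,"az":0.15}]' >/dev/null; python3 p.py
done
```

```text
t10.70 yang 1.431 F [0.5 0.  5.5] Tz 0.143 tau6 -0.114 v6 0.23
t10.80 yang 1.408 F [-1.1  0.1  5.7] Tz 0.098 tau6 -0.054 v6 0.22
t10.90 yang 1.385 F [-0.8  0.1  4.1] Tz 0.130 tau6 -0.050 v6 0.22
t11.00 yang 1.363 F [-0.6 -0.9  5.7] Tz 0.212 tau6 -0.048 v6 0.22
t11.10 yang 1.340 F [-1.  -1.6  6.1] Tz 0.093 tau6 -0.046 v6 0.22
t11.20 yang 1.317 F [-0.6 -1.3  5.9] Tz 0.156 tau6 -0.045 v6 0.22
```

tau6 is a clean signal during steady motion (about -0.045). I'll keep the same pace and look for its slope to change.

```bash

python3 -m handwheel '[{"dx":0,"dy":0,"dz":0,"ax":0,"ay":0,"az":0.15}]' >/dev/null; python3 p.py
python3 -m handwheel '[{"dx":0,"dy":0,"dz":0,"ax":0,"ay":0,"az":0.15}]' >/dev/null; python3 p.py
python3 -m handwheel '[{"dx":0,"dy":0,"dz":0,"ax":0,"ay":0,"az":0.15}]' >/dev/null; python3 p.py
python3 -m handwheel '[{"dx":0,"dy":0,"dz":0,"ax":0,"ay":0,"az":0.15}]' >/dev/null; python3 p.py
python3 -m handwheel '[{"dx":0,"dy":0,"dz":0,"ax":0,"ay":0,"az":0.15}]' >/dev/null; python3 p.py
```

```text
t11.30 yang 1.295 F [-1.3 -1.6  5.9] Tz 0.143 tau6 -0.043 v6 0.22
t11.40 yang 1.272 F [-0.7 -2.5  5.8] Tz 0.175 tau6 -0.041 v6 0.22
t11.50 yang 1.250 F [-0.6 -2.5  5.8] Tz 0.106 tau6 -0.040 v6 0.22
t11.60 yang 1.227 F [-1.3 -2.2  7.2] Tz 0.119 tau6 -0.038 v6 0.22
t11.70 yang 1.204 F [-1.6 -3.1  6. ] Tz 0.104 tau6 -0.037 v6 0.22
```

```bash

python3 -m handwheel '[{"dx":0,"dy":0,"dz":0,"ax":0,"ay":0,"az":0.15}]' >/dev/null; python3 p.py
python3 -m handwheel '[{"dx":0,"dy":0,"dz":0,"ax":0,"ay":0,"az":0.15}]' >/dev/null; python3 p.py
python3 -m handwheel '[{"dx":0,"dy":0,"dz":0,"ax":0,"ay":0,"az":0.15}]' >/dev/null; python3 p.py
python3 -m handwheel '[{"dx":0,"dy":0,"dz":0,"ax":0,"ay":0,"az":0.15}]' >/dev/null; python3 p.py
```

```text
t11.80 yang 1.182 F [-1.5 -3.1  6.6] Tz 0.166 tau6 -0.035 v6 0.22
t11.90 yang 1.159 F [-1.5 -3.6  6.4] Tz 0.121 tau6 -0.033 v6 0.22
t12.00 yang 1.137 F [-1.9 -2.8  5.7] Tz 0.162 tau6 -0.032 v6 0.22
t12.10 yang 1.114 F [-2.2 -3.8  6.6] Tz 0.103 tau6 -0.030 v6 0.22
```

```bash

python3 -m handwheel '[{"dx":0,"dy":-0.02,"dz":0,"ax":0,"ay":0,"az":0.15}]' >/dev/null; python3 p.py
python3 -m handwheel '[{"dx":0,"dy":-0.02,"dz":0,"ax":0,"ay":0,"az":0.15}]' >/dev/null; python3 p.py
python3 -m handwheel '[{"dx":0,"dy":-0.02,"dz":0,"ax":0,"ay":0,"az":0.15}]' >/dev/null; python3 p.py
python3 -m handwheel '[{"dx":0,"dy":0,"dz":0,"ax":0,"ay":0,"az":0.15}]' >/dev/null; python3 p.py
python3 -m handwheel '[{"dx":0,"dy":0,"dz":0,"ax":0,"ay":0,"az":0.15}]' >/dev/null; python3 p.py
```

```text
t12.20 yang 1.092 F [-1.5 -2.2  5.4] Tz 0.114 tau6 -0.031 v6 0.21
t12.30 yang 1.070 F [-1.1 -1.3  5.8] Tz 0.124 tau6 -0.040 v6 0.22
t12.40 yang 1.047 F [-0.5 -0.   4.3] Tz 0.143 tau6 -0.045 v6 0.21
t12.50 yang 1.025 F [ 0.3 -0.9  5.1] Tz 0.152 tau6 -0.049 v6 0.22
t12.60 yang 1.002 F [-0.9 -0.7  5.2] Tz 0.161 tau6 -0.044 v6 0.22
```

```bash

python3 -m handwheel '[{"dx":0,"dy":0,"dz":0,"ax":0,"ay":0,"az":0.15}]' >/dev/null; python3 p.py
python3 -m handwheel '[{"dx":0,"dy":0,"dz":0,"ax":0,"ay":0,"az":0.15}]' >/dev/null; python3 p.py
python3 -m handwheel '[{"dx":0,"dy":0,"dz":0,"ax":0,"ay":0,"az":0.15}]' >/dev/null; python3 p.py
python3 -m handwheel '[{"dx":0,"dy":0,"dz":0,"ax":0,"ay":0,"az":0.15}]' >/dev/null; python3 p.py
```

```text
t12.70 yang 0.980 F [-1.5 -1.2  5.3] Tz 0.151 tau6 -0.042 v6 0.22
t12.80 yang 0.957 F [-0.1 -1.1  5.9] Tz 0.187 tau6 -0.040 v6 0.22
t12.90 yang 0.935 F [-1.1 -2.2  6. ] Tz 0.163 tau6 -0.039 v6 0.22
t13.00 yang 0.912 F [-1.3 -1.8  7.2] Tz 0.153 tau6 -0.037 v6 0.22
```

```bash

python3 -m handwheel '[{"dx":0,"dy":0,"dz":0,"ax":0,"ay":0,"az":0.15}]' >/dev/null; python3 p.py
python3 -m handwheel '[{"dx":0,"dy":0,"dz":0,"ax":0,"ay":0,"az":0.15}]' >/dev/null; python3 p.py
python3 -m handwheel '[{"dx":0,"dy":0,"dz":0,"ax":0,"ay":0,"az":0.15}]' >/dev/null; python3 p.py
python3 -m handwheel '[{"dx":0,"dy":0,"dz":0,"ax":0,"ay":0,"az":0.15}]' >/dev/null; python3 p.py
python3 -m handwheel '[{"dx":0,"dy":0,"dz":0,"ax":0,"ay":0,"az":0.15}]' >/dev/null; python3 p.py
```

```text
t13.10 yang 0.890 F [-1.3 -2.4  6.7] Tz 0.089 tau6 -0.036 v6 0.22
t13.20 yang 0.867 F [-2.1 -1.5  6.3] Tz 0.170 tau6 -0.034 v6 0.22
t13.30 yang 0.844 F [-2.3 -3.5  6.9] Tz 0.135 tau6 -0.033 v6 0.22
t13.40 yang 0.822 F [-1.7 -2.3  6.4] Tz 0.127 tau6 -0.024 v6 0.22
t13.50 yang 0.799 F [-3.1 -3.1  6.2] Tz 0.130 tau6 -0.014 v6 0.22
```

```bash

python3 -m handwheel '[{"dx":0,"dy":0,"dz":0,"ax":0,"ay":0,"az":0.15}]' >/dev/null; python3 p.py
python3 -m handwheel '[{"dx":0,"dy":0,"dz":0,"ax":0,"ay":0,"az":0.15}]' >/dev/null; python3 p.py
python3 -m handwheel '[{"dx":0,"dy":0,"dz":0,"ax":0,"ay":0,"az":0.15}]' >/dev/null; python3 p.py
python3 -m handwheel '[{"dx":0,"dy":0,"dz":0,"ax":0,"ay":0,"az":0.15}]' >/dev/null; python3 p.py
```

```text
t13.60 yang 0.777 F [-3.5 -3.9  6.5] Tz 0.131 tau6 -0.005 v6 0.22
t13.70 yang 0.754 F [-3.6 -3.9  7.3] Tz 0.218 tau6 0.004 v6 0.22
t13.80 yang 0.732 F [-2.8 -3.6  6.4] Tz 0.183 tau6 0.013 v6 0.22
t13.90 yang 0.709 F [-3.7 -4.5  7.4] Tz 0.241 tau6 0.022 v6 0.22
```

Contact shows clearly: the tau6 slope jumps at yang of about 0.843, and the measured 0.34 N·m/rad matches the expected 0.36. I'm about 8 N in, so two more small steps give about 10.5 N.

```bash

python3 -m handwheel '[{"dx":0,"dy":0,"dz":0,"ax":0,"ay":0,"az":0.15}]' >/dev/null; python3 p.py
python3 -m handwheel '[{"dx":0,"dy":0,"dz":0,"ax":0,"ay":0,"az":0.15}]' >/dev/null; python3 p.py
python3 -m handwheel '[{"dx":0,"dy":0,"dz":0,"ax":0,"ay":0,"az":0},{"dx":0,"dy":0,"dz":0,"ax":0,"ay":0,"az":0},{"dx":0,"dy":0,"dz":0,"ax":0,"ay":0,"az":0}]' >/dev/null; python3 p.py
python3 -m handwheel '[{"dx":0,"dy":0,"dz":0,"ax":0,"ay":0,"az":0},{"dx":0,"dy":0,"dz":0,"ax":0,"ay":0,"az":0},{"dx":0,"dy":0,"dz":0,"ax":0,"ay":0,"az":0},{"dx":0,"dy":0,"dz":0,"ax":0,"ay":0,"az":0}]' 0.1; python3 p.py
python3 - <<'E'
from h import *
s=bot.camera("side")
cv2.imwrite("pics/s8.png",cv2.resize(s["img"][210:280,300:370],(600,600),interpolation=3)[:,:,::-1])
E
```

```text
t14.00 yang 0.687 F [-3.7 -4.2  6.6] Tz 0.263 tau6 0.031 v6 0.22
t14.10 yang 0.664 F [-3.  -4.8  7.5] Tz 0.174 tau6 0.040 v6 0.22
t14.40 yang 0.664 F [-4.4 -4.2  7.3] Tz 0.001 tau6 0.057 v6 0.00
clock: 14.8
eef_pos: [0.5423, -0.063, 0.1674]
tool_rot: [0.437, 0.9, -0.0, -0.0]
ft_force: [0.2, 0.3, 0.9]
grip_width: 0.047
t14.80 yang 0.667 F [0.2 0.3 0.9] Tz -0.005 tau6 0.000 v6 -0.00
```

View pics/s8.png

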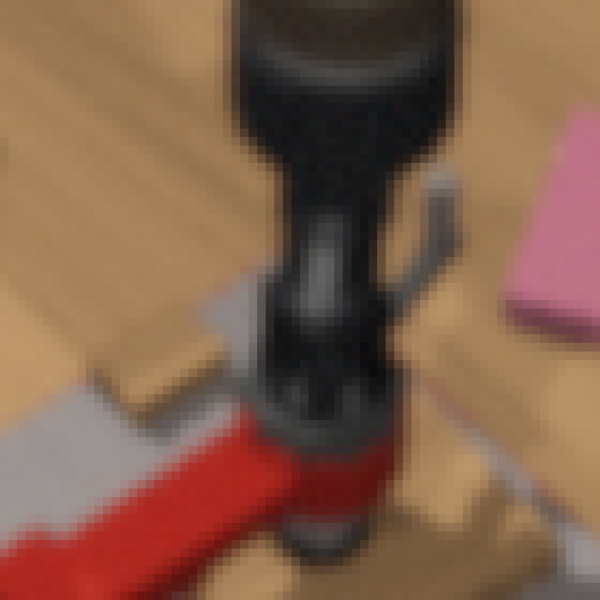

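Released cleanly, and the foot sits on the board in the view. I'll lift and locate the pin, whose top is at side (351.6,231).

```bash

python3 -m handwheel '[{"dx":0,"dy":0,"dz":-0.5,"ax":0,"ay":0,"az":0},{"dx":0,"dy":0,"dz":-0.9,"ax":0,"ay":0,"az":0},{"dx":0,"dy":0,"dz":-0.9,"ax":0,"ay":0,"az":0},{"dx":0,"dy":0,"dz":-0.9,"ax":0,"ay":0,"az":0},{"dx":0,"dy":0,"dz":0,"ax":0,"ay":0,"az":0}]' -0.3
python3 - <<'E'
from h import *
st()
s=bot.camera("side")
cv2.imwrite("pics/s9.png",cv2.resize(s["img"][210:280,300:370],(600,600),interpolation=3)[:,:,::-1])
print(atz(s,(351.6-.5,231-.5),.172))
X=np.array([.5415,-.062,.172])
for a in (5,10,14,18,22,26): print(a,proj(s,X+.075*np.array([np.cos(np.radians(a)),np.sin(np.radians(a)),0])))
E
```

```text
clock: 15.35
eef_pos: [0.5445, -0.0633, 0.2524]
tool_rot: [0.437, 0.9, 0.001, 0.004]
ft_force: [0.0, -0.3, 0.8]
grip_width: 0.0301
t 15.35 p [ 0.5445 -0.0633  0.2524] xax [-0.618  0.786 -0.006] yax [0.786 0.618 0.006] F [ 0.  -0.3  0.8] T [-0.02  0.    0.01] w 0.0301
[ 0.61037599 -0.04444617  0.172     ]
5 [355.13372911 231.51581503]
10 [353.36758421 230.45883288]
14 [351.87947665 229.70009525]
18 [350.33204814 229.0220182 ]
22 [348.73245307 228.42741897]
26 [347.08802076 227.91875301]
```

View pics/s9.png

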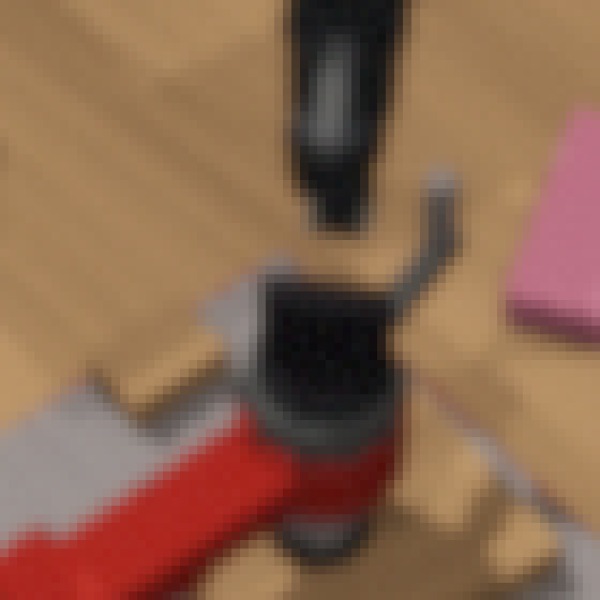

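```bash

python3 -m handwheel '[{"dx":0,"dy":0,"dz":0,"ax":0,"ay":0,"az":-0.96},{"dx":0,"dy":0,"dz":0,"ax":0,"ay":0,"az":-0.96},{"dx":0,"dy":0,"dz":0,"ax":0,"ay":0,"az":-0.96},{"dx":0,"dy":0,"dz":0,"ax":0,"ay":0,"az":-0.96},{"dx":0,"dy":0,"dz":0,"ax":0,"ay":0,"az":-0.96},{"dx":0,"dy":0,"dz":0,"ax":0,"ay":0,"az":-0.96},{"dx":0,"dy":0,"dz":0,"ax":0,"ay":0,"az":-0.96},{"dx":0,"dy":0,"dz":0,"ax":0,"ay":0,"az":-0.96},{"dx":-0.94,"dy":0.04,"dz":0,"ax":0,"ay":0,"az":0},{"dx":-0.94,"dy":0.04,"dz":0,"ax":0,"ay":0,"az":0},{"dx":-0.93,"dy":0.04,"dz":0,"ax":0,"ay":0,"az":0},{"dx":0,"dy":0,"dz":0,"ax":0,"ay":0,"az":0}]'
python3 -m handwheel '[{"dx":0,"dy":0,"dz":0.9,"ax":0,"ay":0,"az":0},{"dx":0,"dy":0,"dz":0.9,"ax":0,"ay":0,"az":0},{"dx":0,"dy":0,"dz":0,"ax":0,"ay":0,"az":0}]'
python3 - <<'E'
from h import *
st()
s=bot.camera("side")
cv2.imwrite("pics/s10.png",cv2.resize(s["img"][210:280,300:370],(600,600),interpolation=3)[:,:,::-1])
E
```

```text
clock: 16.6
eef_pos: [0.6112, -0.042, 0.2457]
tool_rot: [-0.124, 0.992, 0.0, -0.001]
ft_force: [0.3, -0.8, -0.5]
grip_width: 0.0299
clock: 16.9
eef_pos: [0.6065, -0.0429, 0.1985]
tool_rot: [-0.123, 0.992, 0.001, -0.004]
ft_force: [-0.8, 0.7, -0.9]
grip_width: 0.03
t 16.9 p [ 0.6065 -0.0429  0.1985] xax [-0.969 -0.245  0.009] yax [-0.245  0.97   0.003] F [-0.8  0.7 -0.9] T [-0.04 -0.02  0.07] w 0.03
```

View pics/s10.png

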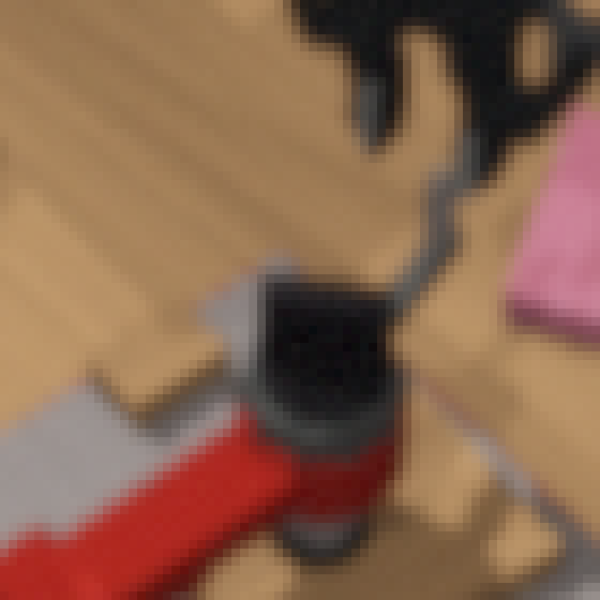

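```bash

python3 -m handwheel '[{"dx":-0.15,"dy":-0.12,"dz":0,"ax":0,"ay":0,"az":0},{"dx":0,"dy":0,"dz":0.5,"ax":0,"ay":0,"az":0},{"dx":0,"dy":0,"dz":0.5,"ax":0,"ay":0,"az":0},{"dx":0,"dy":0,"dz":0.3,"ax":0,"ay":0,"az":0},{"dx":0,"dy":0,"dz":0,"ax":0,"ay":0,"az":0}]'
python3 - <<'E'
from h import *
st()
s=bot.camera("side")
cv2.imwrite("pics/s11.png",cv2.resize(s["img"][210:280,300:370],(600,600),interpolation=3)[:,:,::-1])
E
```

```text
clock: 17.45
eef_pos: [0.6128, -0.0449, 0.1682]
tool_rot: [-0.124, 0.992, 0.0, -0.002]
ft_force: [-1.2, 1.0, 0.1]
grip_width: 0.0298
t 17.45 p [ 0.6128 -0.0449  0.1682] xax [-0.969 -0.245  0.004] yax [-0.245  0.969  0.001] F [-1.2  1.   0.1] T [ 0.04 -0.   -0.01] w 0.0298
```

View pics/s11.png

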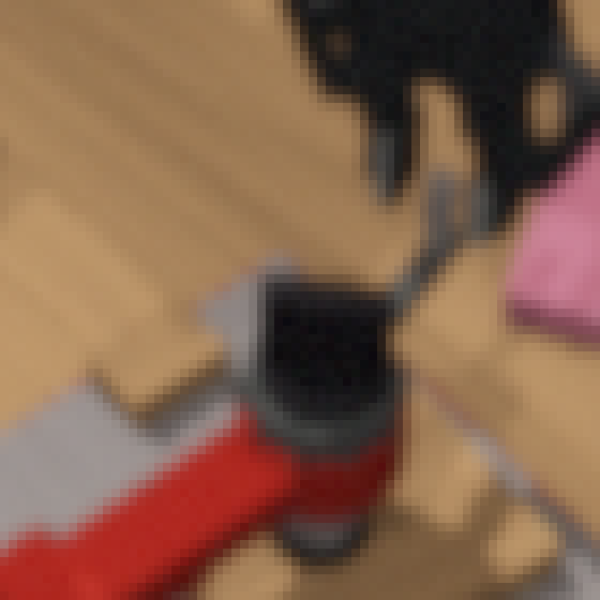

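The pin stands between the fingers. Now I sweep clockwise to tighten.

```bash

python3 -m handwheel '[{"dx":0.02,"dy":-0.22,"dz":0,"ax":0,"ay":0,"az":0.5},{"dx":0.02,"dy":-0.22,"dz":0,"ax":0,"ay":0,"az":0.5},{"dx":0.02,"dy":-0.22,"dz":0,"ax":0,"ay":0,"az":0.5},{"dx":0.02,"dy":-0.22,"dz":0,"ax":0,"ay":0,"az":0.5}]'
python3 -m handwheel '[{"dx":0.02,"dy":-0.22,"dz":0,"ax":0,"ay":0,"az":0.5},{"dx":0.02,"dy":-0.22,"dz":0,"ax":0,"ay":0,"az":0.5},{"dx":0.02,"dy":-0.22,"dz":0,"ax":0,"ay":0,"az":0.5},{"dx":0.02,"dy":-0.22,"dz":0,"ax":0,"ay":0,"az":0.5},{"dx":0.02,"dy":-0.22,"dz":0,"ax":0,"ay":0,"az":0.5},{"dx":0.02,"dy":-0.22,"dz":0,"ax":0,"ay":0,"az":0.5}]'
python3 - <<'E'
from h import *
o=st();p=o["eef_pos"];print(np.degrees(np.arctan2(p[1]+.062,p[0]-.5415)),np.hypot(p[1]+.062,p[0]-.5415))
s=bot.camera("side")
cv2.imwrite("pics/s12.png",cv2.resize(s["img"][210:280,310:380],(600,600),interpolation=3)[:,:,::-1])
E
```

```text
clock: 17.9
eef_pos: [0.6154, -0.0659, 0.1707]
tool_rot: [0.027, 1.0, 0.001, 0.0]
ft_force: [-0.1, 3.3, 0.1]
grip_width: 0.0299
clock: 18.5
eef_pos: [0.606, -0.0973, 0.1709]
tool_rot: [0.25, 0.968, 0.001, 0.002]
ft_force: [4.2, 2.3, -2.7]
grip_width: 0.0299
t 18.5 p [ 0.606  -0.0973  0.1709] xax [-0.875  0.483 -0.003] yax [0.483 0.875 0.003] F [ 4.2  2.3 -2.7] T [ 0.34 -0.82 -0.12] w 0.0299
-28.707158884134056 0.07354750673682373
```

View pics/s12.png

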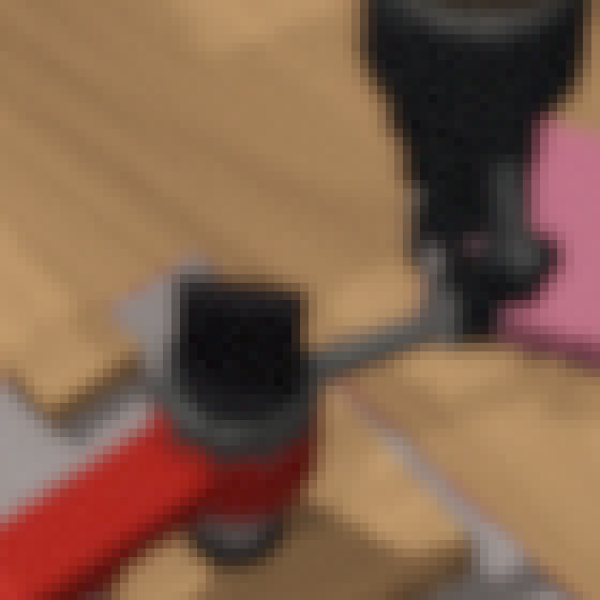

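```bash

python3 -m handwheel '[{"dx":0.02,"dy":-0.22,"dz":0,"ax":0,"ay":0,"az":0.5},{"dx":0.02,"dy":-0.22,"dz":0,"ax":0,"ay":0,"az":0.5},{"dx":0.01,"dy":-0.11,"dz":0,"ax":0,"ay":0,"az":0.25},{"dx":0.01,"dy":-0.11,"dz":0,"ax":0,"ay":0,"az":0.25}]' 
python3 -m handwheel '[{"dx":0,"dy":-0.09,"dz":0,"ax":0,"ay":0,"az":0.2}]' >/dev/null; python3 p.py
python3 -m handwheel '[{"dx":0,"dy":-0.09,"dz":0,"ax":0,"ay":0,"az":0.2}]' >/dev/null; python3 p.py
python3 -m handwheel '[{"dx":0,"dy":-0.09,"dz":0,"ax":0,"ay":0,"az":0.2}]' >/dev/null; python3 p.py
python3 -c "
from h import *
o=st();p=o['eef_pos'];print(np.degrees(np.arctan2(p[1]+.062,p[0]-.5415)),np.hypot(p[1]+.062,p[0]-.5415))"
```

```text
clock: 18.95
eef_pos: [0.5959, -0.1107, 0.1712]
tool_rot: [0.356, 0.935, 0.001, 0.002]
ft_force: [4.5, 1.0, -1.2]
grip_width: 0.0301
t19.05 yang 0.813 F [ 4.3  0.3 -1.7] Tz -0.072 tau6 -0.251 v6 0.27
t19.15 yang 0.783 F [5.3 0.4 0.7] Tz -0.099 tau6 -0.280 v6 0.27
t19.25 yang 0.752 F [5.  0.  1.6] Tz -0.059 tau6 -0.277 v6 0.27
t 19.25 p [ 0.5905 -0.116   0.1712] xax [-0.683  0.73  -0.002] yax [0.73  0.683 0.002] F [5.  0.  1.6] T [ 0.   -1.01 -0.06] w 0.0301
-47.80450722295299 0.07289002008041136
```

```bash

python3 -m handwheel '[{"dx":0,"dy":-0.06,"dz":0,"ax":0,"ay":0,"az":0.13}]' >/dev/null; python3 p.py
python3 -m handwheel '[{"dx":0,"dy":-0.06,"dz":0,"ax":0,"ay":0,"az":0.13}]' >/dev/null; python3 p.py
python3 -m handwheel '[{"dx":0,"dy":-0.06,"dz":0,"ax":0,"ay":0,"az":0.13}]' >/dev/null; python3 p.py
```

```text
t19.35 yang 0.733 F [4.7 1.  2.3] Tz -0.028 tau6 -0.146 v6 0.17
t19.45 yang 0.713 F [3.7 1.2 1.8] Tz -0.038 tau6 -0.177 v6 0.17
t19.55 yang 0.694 F [3.6 0.3 1.6] Tz -0.080 tau6 -0.173 v6 0.17
```

```bash

python3 -m handwheel '[{"dx":0,"dy":-0.06,"dz":0,"ax":0,"ay":0,"az":0}]' >/dev/null; python3 p.py
python3 -m handwheel '[{"dx":0,"dy":-0.06,"dz":0,"ax":0,"ay":0,"az":0}]' >/dev/null; python3 p.py
python3 -m handwheel '[{"dx":0,"dy":-0.06,"dz":0,"ax":0,"ay":0,"az":0}]' >/dev/null; python3 p.py
python3 - <<'E'
from h import *
o=st();p=o["eef_pos"];print(np.degrees(np.arctan2(p[1]+.062,p[0]-.5415)),np.hypot(p[1]+.062,p[0]-.5415))
s=bot.camera("side")
cv2.imwrite("pics/s13.png",cv2.resize(s["img"][210:280,310:380],(600,600),interpolation=3)[:,:,::-1])
E
```

```text
t19.65 yang 0.695 F [8.6 4.  0.1] Tz -0.006 tau6 0.065 v6 -0.03
t19.75 yang 0.696 F [10.2  6.9 -1.3] Tz -0.029 tau6 -0.013 v6 -0.02
t19.85 yang 0.697 F [12.8  7.4 -2.4] Tz -0.073 tau6 -0.018 v6 -0.02
t 19.85 p [ 0.5856 -0.1194  0.1708] xax [-0.642  0.767 -0.   ] yax [0.767 0.642 0.008] F [12.8  7.4 -2.4] T [ 1.67 -2.8  -0.07] w 0.0296
-52.454021341058095 0.072361126906769
```

View pics/s13.png

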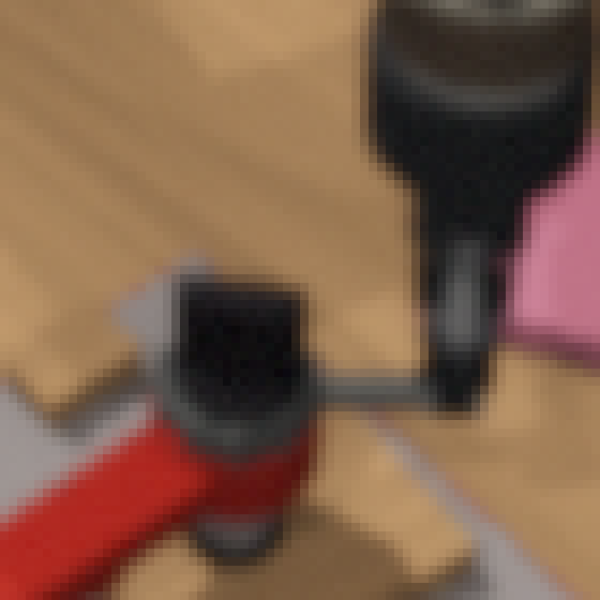

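The ring came up firm: the tangential force rose to 15 N. I'll back off to centre the pin in the gap, lift, and move aside for both views.

```bash

python3 -m handwheel '[{"dx":0,"dy":0.14,"dz":0,"ax":0,"ay":0,"az":0},{"dx":0,"dy":0.2,"dz":0,"ax":0,"ay":0,"az":0},{"dx":0,"dy":0.14,"dz":0,"ax":0,"ay":0,"az":0},{"dx":0,"dy":0,"dz":0,"ax":0,"ay":0,"az":0}]'; python3 p.py
```

```text
clock: 20.3
eef_pos: [0.5909, -0.1139, 0.1694]
tool_rot: [0.424, 0.906, -0.001, -0.001]
ft_force: [-0.0, -0.6, 0.7]
grip_width: 0.0299
t20.30 yang 0.695 F [-0.  -0.6  0.7] Tz -0.026 tau6 0.021 v6 -0.00
```

```bash

python3 -m handwheel '[{"dx":0,"dy":0,"dz":-0.5,"ax":0,"ay":0,"az":0},{"dx":0,"dy":0,"dz":-0.9,"ax":0,"ay":0,"az":0},{"dx":0,"dy":0,"dz":-0.9,"ax":0,"ay":0,"az":0},{"dx":0,"dy":0,"dz":-0.9,"ax":0,"ay":0,"az":0}]'
python3 -m handwheel '[{"dx":-0.5,"dy":-0.9,"dz":0,"ax":0,"ay":0,"az":0},{"dx":-0.5,"dy":-0.9,"dz":0,"ax":0,"ay":0,"az":0},{"dx":-0.5,"dy":-0.9,"dz":0,"ax":0,"ay":0,"az":0},{"dx":-0.5,"dy":-0.9,"dz":0,"ax":0,"ay":0,"az":0},{"dx":-0.5,"dy":-0.9,"dz":0,"ax":0,"ay":0,"az":0},{"dx":-0.5,"dy":-0.9,"dz":0,"ax":0,"ay":0,"az":0},{"dx":-0.5,"dy":-0.9,"dz":0,"ax":0,"ay":0,"az":0},{"dx":-0.5,"dy":-0.9,"dz":0,"ax":0,"ay":0,"az":0},{"dx":-0.5,"dy":-0.9,"dz":0,"ax":0,"ay":0,"az":0},{"dx":-0.5,"dy":-0.9,"dz":0,"ax":0,"ay":0,"az":0},{"dx":-0.5,"dy":-0.9,"dz":0,"ax":0,"ay":0,"az":0},{"dx":0,"dy":0,"dz":0,"ax":0,"ay":0,"az":0}]'
python3 - <<'E'
from h import *
st()
t=bot.camera("top");s=bot.camera("side")
a=cv2.imread("pics/top0.png")[:,:,::-1]
cv2.imwrite("pics/t14.png",np.hstack([cv2.resize(i[185:315,285:415],(400,400),interpolation=3) for i in (a,t["img"])])[:,:,::-1])
cv2.imwrite("pics/s14.png",cv2.resize(s["img"][220:320,290:390],(600,600),interpolation=3)[:,:,::-1])
cv2.imwrite("pics/t14full.png",t["img"][:,:,::-1])
E
```

```text
clock: 20.7
eef_pos: [0.5914, -0.1144, 0.252]
tool_rot: [0.424, 0.906, -0.0, -0.0]
ft_force: [-0.0, -0.9, -0.9]
grip_width: 0.0298
clock: 21.9
eef_pos: [0.4879, -0.3812, 0.251]
tool_rot: [0.426, 0.905, -0.001, 0.0]
ft_force: [0.7, 1.2, -0.7]
grip_width: 0.0297
t 21.9 p [ 0.4879 -0.3812  0.251 ] xax [-0.637  0.771 -0.001] yax [ 0.771  0.637 -0.001] F [ 0.7  1.2 -0.7] T [ 0.04  0.01 -0.02] w 0.0297
```

View pics/t14.png

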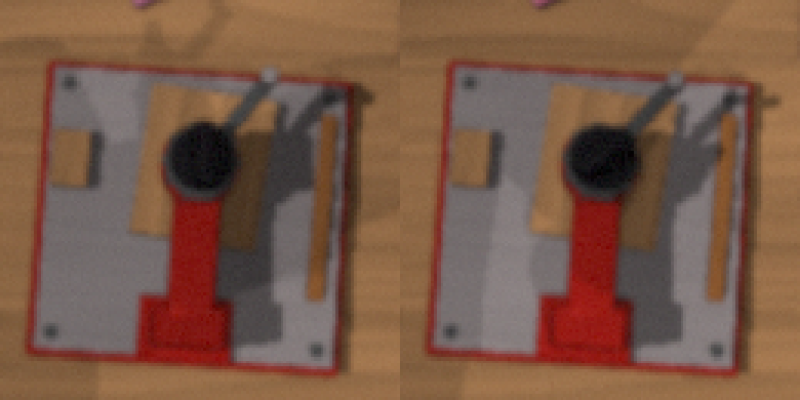

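View pics/s14.png

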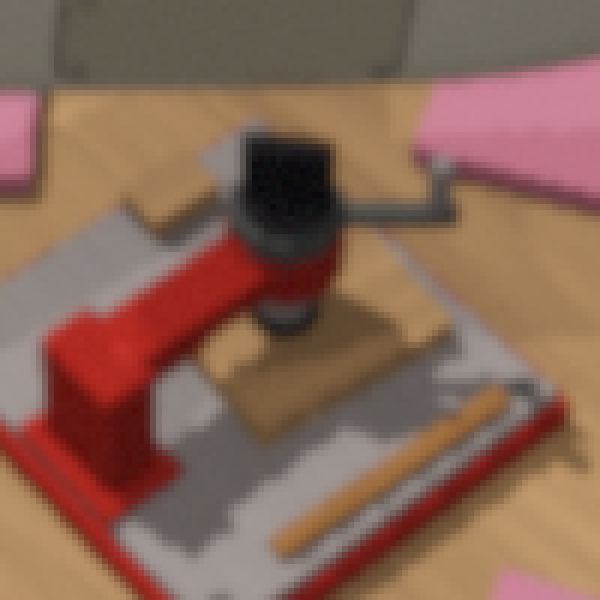

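View pics/t14full.png

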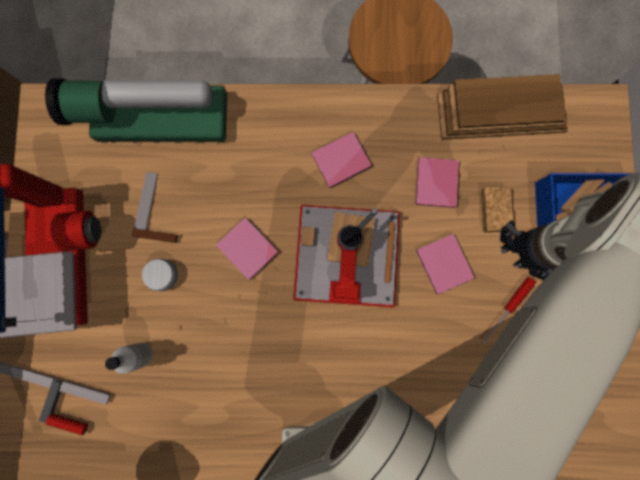

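The top view shows the lever at or slightly tighter than its starting angle: the pin moved from (372,209) to (374,210). The board and bystanders are unmoved and the arm is clear.

```bash
python3 -c "
from workcell import bot
print(bot.job_done())"
```

```text
the job is handed in; nothing more can be done
None
```

I loosened the lock ring, wound the foot down onto the board, tightened the ring again and handed the job in at about 22 s of the 72 s. The hand-in gives no verdict.

- **Loosening:** I swung the lever open to about 0.95 rad, estimated from the tool position.
- **Winding:** I gripped the wing and wound it clockwise by about 0.92 rad. Contact showed as a clear change in the wrist joint's torque after about 0.75 rad, with a slope of 0.34 N·m/rad against the 0.36 expected. I stopped 0.18 rad past contact, which works out to about 10–11 N on the board. That push is inferred from angle and torque, not measured directly.
- **Tightening:** I swung the ring back until it came up firm, with about 15 N at the pin, then backed off and moved the arm clear.

**Last checks:** The final camera views show:
- The lever ended about 0.06 rad further clockwise than it started. That suggests the ring did not start fully tight.
- The wing, as far as the views show, kept its angle while the ring was tightened.
- The foot is on the board, and the board and bystanders are where they were. The wax tin, glue and try square were only compared by eye.
- The robot touches nothing. The tool force is at noise level, about 1 N.

**What disagreed:** Most of the wrist torque-sensor (Tz) readings were too noisy to use alone, so I relied on the joint torque, and the two agreed in trend. The axis position from the cameras was off by about 1–2 mm, giving side forces of up to about 6 N while winding. I corrected for that once on the way.

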